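# Fetch the bobbin tin from behind the canister

## Robot

A 7-joint arm with a two-finger parallel gripper is mounted at the origin on the work surface. World frame = base frame: x ahead of the robot, y to its left, z up, the work surface at z = 0. Lengths are in m, angles in rad, forces in N, time in s.
With the tool pointing down it reaches from about 0.4 to 0.85 m from the base axis. Payload 10.4 kg.
Tool frame: the origin (TCP) lies between the finger pads; the fingertips stand 22 mm ahead of it and the grasp point (between the pads) lies 3 mm ahead of it; z points along the fingers, y is the line along which they close (so a half turn about z gives the same grasp; the last joint's range is limited). The gripper opens to 85 mm and grips with 20 to 120 N. Pads are 22 mm wide; open, the fingers measure 114 mm over their backs; the gripper's body (76 mm by 85 mm) begins 54 mm behind the grasp point. The pads swing forward as they close: fully open they stand 13 mm farther back than shut.
Start: joints at [-1.15, 0.332, -0.065, 1.46, 0.022, 1.35, -0.088], TCP at [0.268, 0.564, 0.253] pointing down, gripper open.
Joint ranges: [-2.6, 2.6], [-0.5, 2.12], [-1.47, 1.34], [0.16, 2.42], [-1.27, 4.41], [0.06, 2.06], [-2.6, 2.6]. Speed limits (rad/s): [2.22, 2.22, 2.79, 2.79, 3.14, 3.14, 3.14].

## Interface

Orientations are given as a unit quaternion [x, y, z, w].
In Python, from workcell import manip, camera, ticket, boxes_of, outline_of gives the robot as it stands.
- The arm moves only by the tool carry_out, never from a script. Its argument "deltas" is a list of rows, each a list of 5 numbers: the shift along the tool's x, y, z as a fraction of full scale, then the turn about the tool's z as a fraction of full scale, then the opening, from -1 (shut) to 1 (fully open), so that 0 is half open. In form: [[tx, ty, tz, spin, gripper], ...]. A call has 1 to 20 rows; each row is the pose to reach, as a shift and turn from the pose commanded when the call began, along the tool's axes at that moment; what a row does not reach only later rows make up. Full scale, the value 1, is 150 mm for a shift and 30 degrees for a turn. A row lasts 1/8 s, in which the tool goes at most 62.5 mm and 10.7 degrees, less where a joint would pass 70% of its speed; a pose out of reach is approached as far as the arm can. A call with a number of a shift or a turn outside -1 to 1 is refused whole. A call with a gripper value outside its range is refused whole. The fingers move at their own pace and stop on an object; "force" is the grip in N (left out, the last holds). Time passes only in rows, so rows that repeat a pose let the fingers close. It gives the time, the measured TCP pose, the force, the opening and the grip force at its end, in the units of the state.
- manip.get_obs(): the state, without advancing time (a new reading comes with each control period).
- camera(name): name is "scene" or "top" or "wrist"; returns a dict with "img" (420x560x3 uint8, red, green, blue), "depth" (420x560 float32, m along the optical axis (not along the pixel's ray), 0 where there is no reading), "vertical_fov" (degrees; the focal length in pixels is half the picture's height over the tangent of half this angle, whatever the lens; pixels are square), "cx", "cy" (the principal point, pixels), "k1" (the pictures are not rectified: a ray, as slopes to the right and down, at radius r is drawn at 1 + k1 r^2 times it, then the intrinsics apply), "R" (3x3) and "t" (3): a world point X has camera coordinates R X + t. Camera axes: x right, y down, z forward; pixel columns grow to the right and rows downward; lengths in m; the calibration is good to about 2 mm. A picture is of the moment at which its call begins.
- ticket.hand_in(): hands the job in; it is judged then, once.
Trained networks look in a picture, given as the dict that the camera call returned (one of the last four; its "shot" number tells which), for a name from the list of things; names that differ only in an ending like _2 or _b are one class to them, and where a whole thing is asked for, a point or a joint stands for the part that bears it (a point fixed in the world has none). Each returns a list of dicts, best first, with "conf" (0 to 1); they miss things now and then, are a little off and sometimes report something else, mostly with a low value. They report only what shows in the picture. A call takes as long as a camera call. They do not tell look-alikes from the thing itself.
- boxes_of(query, picture): "position" ([x, y, z] in m, in world coordinates, good to about 4 mm: the middle of the surface that is visible of it).
- outline_of(query, picture): "region" (420x560 bool, what is visible of it).
The state is a dict: "clock": time; "joint_pos": joint angles; "joint_velocities": joint speeds; "tau": joint torques, N m; "position": TCP position; "ee_rot": TCP orientation; "ft_force": force on the tool from outside, world axes, zero at the start; "torque": the same for the moment, N m; "grip_width": opening from 0.0 (shut) to 1.0 (fully open); "grasp_force": force on a finger pad.
Only numpy, scipy, OpenCV 4.12 (cv2) and the standard library are available. Lean on these libraries where they do the work, as an engineer would, in place of code of your own. Each camera call takes 0.05 s, during which the arm holds its last target. There are 200 camera calls.

## Task

The low round bobbin tin stands on a little wooden stand, behind the tall steel canister. Move the canister off the stand, fetch the tin and stand it, lid up, in the middle of the round cork mat, then put the canister back upright on its own place at the front of the stand. Never tip the tin over.

Things in the scene. Friction and masses are not known exactly. Their poses are not given: they have to be found in the camera images.
- canister: Tall plain steel canister with lid, loose, a smooth cylinder 122 mm high and 56 mm in diameter; its flush lid (above the seam at 105 mm) stays on. About 0.25 kg. Origin at the centre of its underside, z up. It starts on the front place of the stand.
- tin: Low round steel bobbin tin, loose, 40 mm high: body 48 mm in diameter up to 28 mm, above that a lid 50 mm in diameter that stays on. About 0.1 kg. Origin at the centre of its underside, z up. It starts on the back place of the stand, about 62 mm behind the canister (centre to centre), too close for most grippers to come down over it while the canister is there.
- stand: Fixed wooden board, 150 (its x) by 80 mm, top 12 mm above the table, back lip 22 mm high. Two flush cork rounds at y = 0: front place at x = -34 mm, back place at x = +28 mm. Origin at the centre of its underside; x points roughly away from the robot. The table at x = -75 to -160 mm, y within 50 mm, is always clear. A like stand with a flanged thread reel (127 mm above the table) is a bystander.
- front_place (a point): Centre of the canister's own place, the cork round of 62 mm diameter at the front of the stand, at the height of the stand's top.
- mat: Fixed round cork mat lying alone on the table, 120 mm in diameter, 4 mm thick, nothing on it. Origin at the centre of its underside, z up.
Things that resemble listed ones, but are neither listed nor needed, are in the scene too. Of the things that look like the tin, the larger one is meant. What is shaped like the canister but red is not meant.

How it is judged:
On the way, in this order (a step that is already met when the one before it is completed fails the run):
1. the canister is off its place (more than 60 mm away) while the tin is still on the stand's back place (within 30 mm) (horizontal distance between canister and front_place above 0.06 m and x of tin in the frame of stand above -0.002 m and horizontal distance between tin and stand below 0.058 m and z of tin in the frame of stand below 0.02 m), for 0.2 s.
2. the tin stands on the mat, within 25 mm of its middle, while the canister is still off its place (horizontal distance between canister and front_place above 0.06 m and horizontal distance between tin and mat below 0.025 m and z of tin in the frame of mat below 0.009 m and angle between tin's own z axis and vertical below 0.17 rad), for 0.2 s.
At the end, for the whole second after the job is handed in: The canister stands upright (within 10 degrees) on the stand, its centre within 15 mm of the middle of its own front place; the tin stands lid up (within 10 degrees) on the mat, its centre within 25 mm of the mat's middle; both at rest (horizontal distance between canister and front_place below 0.015 m and z of canister in the frame of stand below 0.017 m and angle between each of canister, tin's own z axis and vertical below 0.17 rad and horizontal distance between tin and mat below 0.025 m and z of tin in the frame of mat below 0.009 m and linear speed of each of canister, tin below 0.02 m/s); the robot touches nothing.
It fails at once if the tin is tipped more than 45 degrees (angle between tin's own z axis and vertical above 0.785 rad).
It also fails if it takes over 69 s, if anything falls off the work surface, if the arm or the gripper's body presses on something with over 40 N, if the wrist force passes 120 N, or if a joint passes its speed limit or range.

## Working session

There is one attempt and no reset: what is moved stays moved. The work goes in short steps, Python scripts to look and compute and a tool call to move; the robot and the scene stay as the last step left them, time stands still between calls to the robot, and variables do not carry over. Pictures are saved under pics/ and viewed, at most 10 in all, crops included, and the job is handed in when it is done.

Besides the shell and the picture viewer there is one more tool, called after "Request:" by a JSON object that holds its "op" and its "data". carry_out: Moves the arm, as the interface text tells. Its arguments: {"type":"object","properties":{"deltas":{"type":"array","items":{"type":"array","items":{"type":"number"}}},"force":{"type":"number"}},"required":["deltas"]}

```bash
mkdir -p pics
cat > h.py <<'E'
import numpy as np, cv2
from workcell import manip, camera, ticket, boxes_of, outline_of
np.set_printoptions(precision=4,suppress=True)
def cloud(c):
    h,w=c["depth"].shape; f=h/2/np.tan(np.radians(c["vertical_fov"])/2)
    K=np.array([[f,0,c["cx"]],[0,f,c["cy"]],[0,0,1.]])
    u,v=np.meshgrid(np.arange(w),np.arange(h))
    p=cv2.undistortPoints(np.stack([u,v],-1).reshape(-1,1,2).astype(np.float64),K,np.array([c["k1"],0,0,0,0.])).reshape(h,w,2)
    d=c["depth"][...,None].astype(float)
    P=np.concatenate([p*d,d],-1)
    W=(P-np.array(c["t"]))@np.array(c["R"])
    W[c["depth"]<=0]=np.nan
    return W
def save(c,n,crop=None):
    im=c["img"][...,::-1]
    if crop: 
        a,b,cc,d=crop; im=cv2.resize(im[a:b,cc:d],None,fx=4,fy=4)
    cv2.imwrite("pics/"+n,im)
E
python3 - <<'E'
from h import *
o=manip.get_obs(); print({k:np.array(v) for k,v in o.items()})
for n in ["scene","top"]:
    c=camera(n); save(c,n+"0.png"); W=cloud(c); np.save(n+"W.npy",W)
    for q in ["canister","tin","stand","mat"]:
        bs=boxes_of(q,c); os=outline_of(q,c)
        for b in bs: print(n,q,round(b["conf"],2),np.array(b["position"]))
        for b in os:
            r=b["region"]; ys,xs=np.nonzero(r); print("  out",round(b["conf"],2),xs.mean().round(),ys.mean().round(),r.sum(),np.nanmedian(W[r],0),np.nanmax(W[r][:,2]))
E
```

```text
{'clock': array(0.), 'joint_pos': array([-1.1496,  0.3329, -0.0647,  1.461 ,  0.0216,  1.3499, -0.0885]), 'joint_velocities': array([ 0.0009, -0.001 , -0.0008, -0.0011,  0.    , -0.0015, -0.0002]), 'tau': array([ -0.0008, -62.5434,   0.0485, -39.1613,   0.0161,   0.0098,
        -0.    ]), 'position': array([0.2682, 0.5641, 0.2525]), 'ee_rot': array([ 0.2201,  0.9755, -0.0007, -0.0001]), 'ft_force': array([0.2452, 0.5163, 0.2397]), 'torque': array([-0.0208,  0.0255,  0.0268]), 'grasp_force': array(0.), 'grip_width': array(0.998)}
scene canister 0.93 [ 0.5369 -0.2393  0.0944]
scene canister 0.84 [ 0.386  -0.1559  0.079 ]
  out 0.75 283.0 124.0 1745 [ 0.3881 -0.1581  0.0793] 0.12429334109895511
  out 0.61 194.0 127.0 1836 [ 0.5391 -0.2363  0.091 ] 0.136000645790107
scene tin 0.77 [ 0.5567 -0.1314  0.0244]
scene tin 0.72 [ 0.5934 -0.2372  0.0477]
  out 0.86 218.0 187.0 333 [ 0.5554 -0.1333  0.0255] 0.030147647649439727
  out 0.74 172.0 158.0 694 [ 0.5948 -0.2336  0.0476] 0.054646231388073556
scene stand 0.58 [ 0.5903 -0.2245  0.0138]
  out 0.79 182.0 170.0 1273 [ 0.5938 -0.2242  0.0118] 0.03347882336999013
scene mat 0.58 [ 0.567  -0.0078  0.0028]
  out 0.95 251.0 237.0 2834 [ 0.5649 -0.0093  0.0044] 0.009270802534114615
top canister 0.67 [ 0.3685 -0.1671  0.1236]
top canister 0.64 [ 0.52   -0.2512  0.1278]
  out 0.79 403.0 192.0 978 [ 0.5209 -0.2472  0.1311] 0.13706813064615467
  out 0.71 364.0 265.0 830 [ 0.3727 -0.1682  0.1199] 0.1264320316171122
top tin 0.58 [ 0.5905 -0.2423  0.0552]
top tin 0.47 [ 0.5491 -0.1445  0.0279]
  out 0.77 343.0 188.0 173 [ 0.5494 -0.1377  0.026 ] 0.03241788688989127
  out 0.58 391.0 170.0 442 [ 0.586  -0.241   0.0501] 0.05529104759440441
top stand 0.79 [ 0.5592 -0.2236  0.0107]
  out 0.85 385.0 186.0 1001 [ 0.5598 -0.2267  0.0108] 0.02442368878527606
top mat 0.86 [ 0.5583 -0.0127  0.0055]
  out 0.91 287.0 184.0 2112 [ 0.5619 -0.0111  0.0027] 0.008965856936341663
```

View pics/scene0.png

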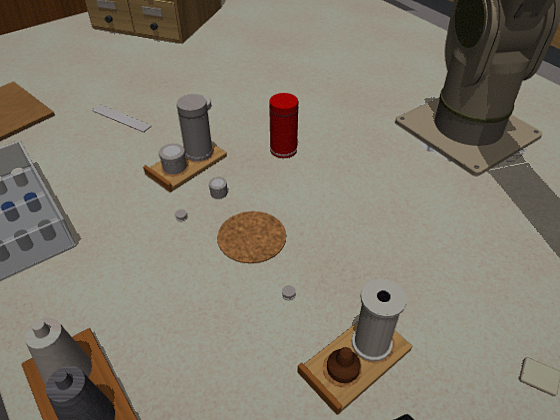

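View pics/top0.png

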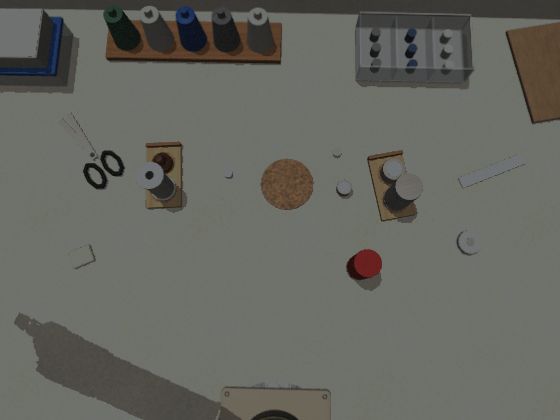

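The wanted items are the grey canister at scene (194,127) and the tin behind it at (172,158), both on the plain stand. Look-alikes:
- The red canister at (283,124).
- The smaller tin at (218,187).
- The tiny tins at (181,215) and (288,293).
- The reel on the other stand at (378,320).

The mat is at (251,237).

Run:
```python
from h import *
c=camera("scene"); save(c,"crop.png",(80,220,130,310))
def fit(P):
    (x,y),r=cv2.minEnclosingCircle(P[:,:2].astype(np.float32).reshape(-1,1,2)); return np.array([x,y]),r,len(P),P[:,2].mean()
for n in ["scene","top"]:
    W=np.load(n+"W.npy"); V=W[np.isfinite(W).all(-1)]
    def near(x,y,r,z0,z1):
        return V[(np.hypot(V[:,0]-x,V[:,1]-y)<r)&(V[:,2]>z0)&(V[:,2]<z1)]
    print(n,"can",fit(near(.522,-.25,.05,.126,.142)))
    print(n,"tin",fit(near(.586,-.24,.035,.047,.058)))
    print(n,"red",fit(near(.37,-.167,.05,.115,.13)))
    S=near(.56,-.24,.11,.008,.017); r=cv2.minAreaRect(S[:,:2].astype(np.float32)*1000); print("stand",r)
c=camera("top"); W=cloud(c)
o=outline_of("mat",c)[0]["region"]; print("mat",fit(W[o]))
```

```text
scene can (array([ 0.5297, -0.2563]), 0.029736828058958054, 469, np.float64(0.13255449364155095))
scene tin (array([ 0.5829, -0.2454]), 0.03261217847466469, 388, np.float64(0.0509675293627758))
scene red (array([ 0.3753, -0.1747]), 0.029769407585263252, 432, np.float64(0.12056311322668482))
stand ((573.4797973632812, -237.09674072265625), (153.10659790039062, 152.74960327148438), 50.0246467590332)
top can (array([ 0.5296, -0.2556]), 0.028624432161450386, 608, np.float64(0.13246886063385263))
top tin (array([ 0.5891, -0.2447]), 0.02530401013791561, 365, np.float64(0.05067706234142944))
top red (array([ 0.3757, -0.1739]), 0.028142321854829788, 629, np.float64(0.12056881562017516))
stand ((553.11669921875, -212.8243408203125), (147.18463134765625, 154.4586181640625), 11.77988052368164)
mat (array([ 0.5633, -0.0109]), 0.0617532879114151, 2143, np.float64(nan))
```

View pics/crop.png

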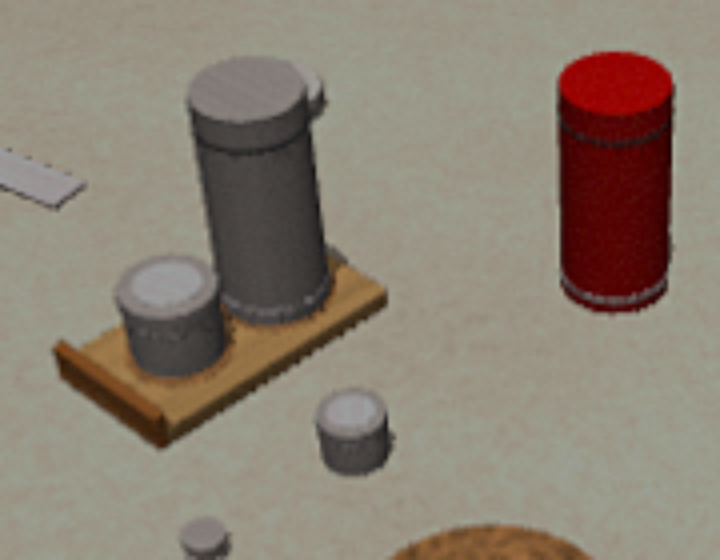

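The crop confirms the grey canister with the larger lidded tin behind it; the smaller tin stands alone at crop (352,430). Canister top is at (0.530,-0.256, 0.1325) and tin lid at (0.589,-0.245, 0.051); both match their given sizes. Moving now.

Request:
{"op": "carry_out", "data": {"deltas": [[-0.93,-1,0,0,1],[-0.93,-1,0,0,1],[-0.93,-1,0,0,1],[-0.93,-1,0,0,1]]}}

```text
clock: 1.55
position: [0.3317, 0.3655, 0.2538]
ee_rot: [0.222, 0.975, 0.0, 0.0]
ft_force: [0.3, 0.3, -0.5]
grip_width: 1.002
grasp_force: 0.0
```

Request:
{"op": "carry_out", "data": {"deltas": [[-0.93,-1,0,0,1],[-0.93,-1,0,0,1],[-0.93,-1,0,0,1],[-0.93,-1,0,0,1]]}}

```text
clock: 2.05
position: [0.3925, 0.1709, 0.2537]
ee_rot: [0.222, 0.975, 0.0, 0.0]
ft_force: [0.6, 1.3, -0.1]
grip_width: 0.998
grasp_force: 0.0
```

Request:
{"op": "carry_out", "data": {"deltas": [[-0.93,-1,0,0,1],[-0.93,-1,0,0,1],[-0.93,-1,0,0,1],[-0.93,-1,0,0,1]]}}

```text
clock: 2.55
position: [0.454, -0.0244, 0.2536]
ee_rot: [0.222, 0.975, -0.0, 0.001]
ft_force: [0.8, 1.2, 0.0]
grip_width: 1.0
grasp_force: 0.0
```

Request:
{"op": "carry_out", "data": {"deltas": [[-0.93,-1,0,-1,1],[-0.93,-1,0,-1,1],[-0.93,-1,0,-1,1],[-0.93,-1,0,-1,1],[-0.93,-1,0,-1,1]]}}

```text
clock: 3.18
position: [0.5151, -0.2203, 0.2528]
ee_rot: [-0.039, 0.999, -0.001, -0.001]
ft_force: [-0.7, 0.4, -0.2]
grip_width: 0.997
grasp_force: 0.0
```

```bash
cat >> h.py <<'E'
from scipy.spatial.transform import Rotation as Ro
def togo(x,y,z,ang=None):
    o=manip.get_obs(); R=Ro.from_quat(o["ee_rot"]).as_matrix()
    d=R.T@(np.array([x,y,z])-o["position"])/0.15
    a=np.degrees(np.arctan2(R[1,1],R[0,1]))
    s=None if ang is None else -(ang-a)/30
    print("t",round(o["clock"],2),"pos",np.array(o["position"]),"yang",a.round(1),"deltas",d,"spin",s,"R",R[:2,:2].ravel(),"w",o["grip_width"],"gf",o["grasp_force"],"ft",np.array(o["ft_force"]))
E
python3 - <<'E'
from h import *
togo(.5297,-.256,.22,101)
c=camera("wrist"); save(c,"w1.png"); W=cloud(c); V=W[np.isfinite(W).all(-1)]
for (x,y,r,a,b) in [(.53,-.256,.045,.126,.142),(.589,-.245,.033,.046,.058)]:
    P=V[(np.hypot(V[:,0]-x,V[:,1]-y)<r)&(V[:,2]>a)&(V[:,2]<b)]
    if len(P): print(cv2.minEnclosingCircle(P[:,:2].astype(np.float32).reshape(-1,1,2)),len(P),P[:,2].mean())
E
```

```text
t 3.17 pos [ 0.5151 -0.2203  0.2528] yang 94.4 deltas [-0.0793 -0.2441  0.219 ] spin -0.2193558297340739 R [-0.997  -0.0771 -0.0771  0.997 ] w 0.9967721095706679 gf 0.0 ft [-0.7464  0.3746 -0.1626]
((0.5289213061332703, -0.2570478916168213), 0.028072668239474297) 4188 0.13374741435165863
((0.5890827775001526, -0.24606414139270782), 0.024921070784330368) 1031 0.05188299764568941
```

Request:
{"op": "carry_out", "data": {"deltas": [[-0.074,-0.248,0,-0.22,1],[-0.074,-0.248,0.2,-0.22,1],[-0.074,-0.248,0.6,-0.22,1],[-0.074,-0.248,0.85,-0.22,1],[-0.074,-0.248,1,-0.22,1],[-0.074,-0.248,1,-0.22,1]]}}

```text
clock: 3.98
position: [0.5286, -0.2506, 0.1018]
ee_rot: [-0.098, 0.995, 0.001, -0.001]
ft_force: [0.3, -0.2, -0.5]
grip_width: 0.995
grasp_force: 0.0
```

```bash
python3 -c "
from h import *
togo(.529,-.2566,.1,101)"
```

```text
t 3.98 pos [ 0.5286 -0.2506  0.1018] yang 101.3 deltas [ 0.0048 -0.0395  0.0118] spin 0.009735887178215327 R [-0.9806 -0.1958 -0.1958  0.9806] w 0.9950163771944494 gf 0.0 ft [ 0.3111 -0.1875 -0.5356]
```

Request:
{"op": "carry_out", "data": {"deltas": [[0,-0.035,0,0,1],[0,-0.035,0,0,1],[0,-0.035,0,0,-0.4],[0,-0.035,0,0,-0.4],[0,-0.035,0,0,-0.4],[0,-0.035,0,0,-0.4],[0,-0.035,0,0,-0.4],[0,-0.035,0,0,-0.4]], "force": 40}}

```text
clock: 4.97
position: [0.5301, -0.2582, 0.1038]
ee_rot: [-0.097, 0.995, 0.0, 0.0]
ft_force: [-0.9, 0.8, 6.5]
grip_width: 0.646
grasp_force: 41.5
```

```bash
python3 -c "
from h import *
togo(.529,-.2566,.1,101)"
```

```text
t 4.97 pos [ 0.5301 -0.2582  0.1038] yang 101.2 deltas [0.0049 0.0116 0.0256] spin 0.006083214093444174 R [-0.981  -0.1939 -0.1939  0.981 ] w 0.6461415042630629 gf 41.48445725440979 ft [-0.9228  0.8284  6.483 ]
```

Request:
{"op": "carry_out", "data": {"deltas": [[0,0,-0.1,0,-0.4],[0,0,-0.2,0,-0.4],[0.2,0,-0.2,0,-0.4],[0.45,0,-0.2,0,-0.4],[0.63,0,-0.2,0,-0.4],[0.63,0,-0.1,0,-0.4],[0.63,0,-0.02,0,-0.4],[0.63,0,0.04,0,-0.4],[0.63,0,0.065,0,-0.4],[0.63,0,0.075,0,-0.4],[0.63,0,0.075,0,-0.4]]}}

```text
clock: 6.35
position: [0.4372, -0.2768, 0.0922]
ee_rot: [-0.097, 0.995, -0.0, 0.0]
ft_force: [0.2, -0.5, -2.4]
grip_width: 0.646
grasp_force: 43.2
```

```bash
python3 -c "
from h import *
togo(.529,-.2566,.1,101)"
```

```text
t 6.35 pos [ 0.4372 -0.2768  0.0922] yang 101.2 deltas [-0.6262  0.0134 -0.0519] spin 0.005821246972395973 R [-0.981  -0.1938 -0.1938  0.981 ] w 0.6459662559804594 gf 43.175246715545654 ft [ 0.2372 -0.5015 -2.3508]
```

Request:
{"op": "carry_out", "data": {"deltas": [[0,0,0.007,0,-0.4],[0,0,0.007,0,-0.4],[0,0,0.007,0,0.4],[0,0,0.007,0,1],[0,0,0.007,0,1],[0,0,0.007,0,1],[0,0,-0.3,0,1],[0,0,-0.7,0,1],[0,0,-1,0,1],[0,0,-1,0,1]]}}

```text
clock: 7.6
position: [0.4384, -0.2776, 0.2453]
ee_rot: [-0.097, 0.995, -0.001, 0.003]
ft_force: [0.2, 0.8, -0.2]
grip_width: 1.0
grasp_force: 0.0
```

```bash
cat > look.py <<'E'
from h import *
import sys
def look(n,items,name=None):
    c=camera(n); W=cloud(c); V=W[np.isfinite(W).all(-1)]
    if name: save(c,name)
    for (x,y,r,a,b) in items:
        P=V[(np.hypot(V[:,0]-x,V[:,1]-y)<r)&(V[:,2]>a)&(V[:,2]<b)]
        if len(P): print(n,cv2.minEnclosingCircle(P[:,:2].astype(np.float32).reshape(-1,1,2)),len(P),P[:,2].mean(),P[:,2].std())
        else: print(n,"none")
    return c,W
E
python3 -c "
from look import *
look('wrist',[(.437,-.277,.045,.112,.13),(.589,-.2455,.035,.046,.058)],'w2.png')
look('scene',[(.437,-.277,.045,.112,.13)])
togo(.589,-.2455,.20,101)"
```

```text
wrist ((0.43682393431663513, -0.2759091854095459), 0.0279643926769495) 4196 0.12178878068263385 0.0011657804247002983
wrist ((0.5886844396591187, -0.24643222987651825), 0.02553773857653141) 1551 0.051693532909364515 0.0012056918681368428
scene ((0.4387783110141754, -0.2753227651119232), 0.02937942184507847) 434 0.11998363704237011 0.0025978502652507815
t 7.7 pos [ 0.437  -0.2765  0.2418] yang 101.2 deltas [-1.0338  0.0062  0.2795] spin 0.0061400417593972636 R [-0.981 -0.194 -0.194  0.981] w 0.9999839378586101 gf 0.0 ft [-0.2941 -0.0256 -0.6842]
```

View pics/w2.png

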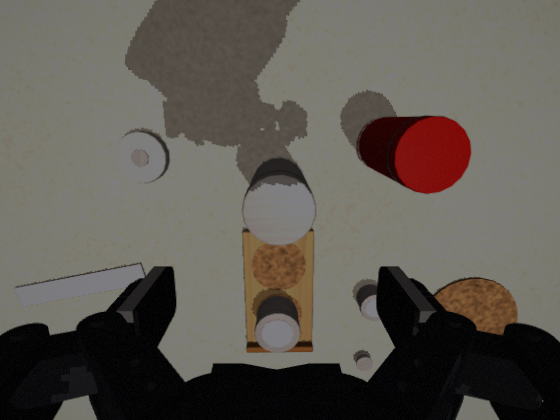

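Request:
{"op": "carry_out", "data": {"deltas": [[-1,0.005,0,0,1],[-1,0.005,0,0,1],[-1,0.005,0.3,0,1],[-1,0.005,0.7,0,1],[-1,0.005,1,0,1],[-1,0.005,1,0,1]]}}

```text
clock: 8.45
position: [0.581, -0.2458, 0.0874]
ee_rot: [-0.097, 0.995, 0.001, -0.004]
ft_force: [0.4, 0.3, 1.2]
grip_width: 1.003
grasp_force: 0.0
```

```bash
python3 -c "
from look import *
togo(.589,-.246,.045,101)"
```

```text
t 8.45 pos [ 0.581  -0.2458  0.0874] yang 101.1 deltas [-0.0546 -0.0124  0.2819] spin 0.004676071837514921 R [-0.9811 -0.1932 -0.1932  0.9812] w 1.0028193257919384 gf 0.0 ft [0.4462 0.295  1.1685]
```

Request:
{"op": "carry_out", "data": {"deltas": [[-0.04,-0.008,0.1,0,1],[-0.04,-0.008,0.2,0,1],[-0.04,-0.008,0.29,0,1],[-0.04,-0.008,0.29,0,1]]}}

```text
clock: 8.95
position: [0.5896, -0.2466, 0.0475]
ee_rot: [-0.097, 0.995, 0.0, -0.001]
ft_force: [-1.0, 0.1, 1.2]
grip_width: 0.999
grasp_force: 0.0
```

```bash
python3 -c "
from look import *
togo(.589,-.246,.045,101)"
```

```text
t 8.95 pos [ 0.5896 -0.2466  0.0475] yang 101.2 deltas [0.0029 0.0044 0.0169] spin 0.005737135551432004 R [-0.981  -0.1938 -0.1938  0.981 ] w 0.9992470241843266 gf 0.0 ft [-1.0139  0.0988  1.1529]
```

Request:
{"op": "carry_out", "data": {"deltas": [[0,0,0.015,0,1],[0,0,0.015,0,-0.4],[0,0,0.015,0,-0.4],[0,0,0.015,0,-0.4],[0,0,0.015,0,-0.4],[0,0,0.015,0,-0.4],[0,0,0.015,0,-0.4],[0,0,-0.2,0,-0.4],[0,0,-0.5,0,-0.4],[0,0,-0.5,0,-0.4]], "force": 40}}

```text
clock: 10.2
position: [0.5918, -0.2479, 0.127]
ee_rot: [-0.097, 0.995, -0.001, 0.003]
ft_force: [0.6, -0.4, -1.2]
grip_width: 0.569
grasp_force: 41.7
```

```bash
python3 -c "
from look import *
togo(.5633,-.0109,.12,101)
c,W=look('top',[])
for q in ['mat']:
    r=outline_of(q,c)[0]['region']; P=W[r]; P=P[np.isfinite(P).all(-1)&(P[:,2]<.015)]
    print((P.min(0)+P.max(0))/2, P.mean(0), np.ptp(P,axis=0))
c,W=look('scene',[],'s2.png')
r=outline_of('mat',c)[0]['region']; P=W[r]; P=P[np.isfinite(P).all(-1)&(P[:,2]<.015)]
print((P.min(0)+P.max(0))/2, P.mean(0), np.ptp(P,axis=0))
"
```

```text
t 10.2 pos [ 0.5918 -0.2479  0.127 ] yang 101.2 deltas [-0.1193  1.5869  0.043 ] spin 0.00530793705588574 R [-0.9811 -0.1935 -0.1935  0.9811] w 0.568820463552259 gf 41.7133891582489 ft [ 0.5666 -0.3883 -1.2337]
[ 0.5615 -0.0097  0.0013] [ 0.5614 -0.0109  0.0027] [0.1208 0.1194 0.0178]
[ 0.5634 -0.0117  0.0041] [ 0.5647 -0.0096  0.0044] [0.1183 0.1202 0.0076]
```

View pics/s2.png

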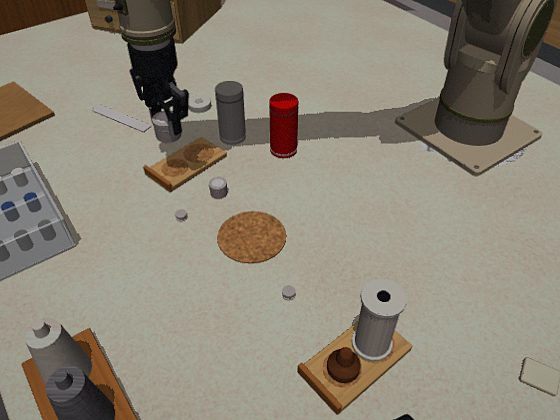

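Request:
{"op": "carry_out", "data": {"deltas": [[-0.03,0.3,0,0,-0.4],[-0.06,0.65,0,0,-0.4],[-0.06,0.9,0,0,-0.4],[-0.06,0.9,0,0,-0.4]]}}

```text
clock: 10.9
position: [0.5723, -0.1086, 0.1222]
ee_rot: [-0.1, 0.995, 0.001, -0.001]
ft_force: [-0.6, -1.7, -0.1]
grip_width: 0.568
grasp_force: 41.9
```

Request:
{"op": "carry_out", "data": {"deltas": [[-0.06,0.3,0,0,-0.4],[-0.06,0.69,0,0,-0.4],[-0.06,0.69,0,0,-0.4],[-0.06,0.69,0.2,0,-0.4],[-0.06,0.69,0.4,0,-0.4],[-0.06,0.69,0.4,0,-0.4]]}}

```text
clock: 11.65
position: [0.5599, -0.0111, 0.0614]
ee_rot: [-0.097, 0.995, -0.001, -0.002]
ft_force: [-0.6, -0.0, -0.6]
grip_width: 0.568
grasp_force: 42.0
```

```bash
python3 -c "
from look import *
togo(.5625,-.0107,.038,101)"
```

```text
t 11.65 pos [ 0.5599 -0.0111  0.0614] yang 101.1 deltas [-0.0183 -0.0007  0.1556] spin 0.0025431881688054623 R [-0.9814 -0.1921 -0.1921  0.9814] w 0.5679756671824903 gf 41.993186473846436 ft [-0.6167 -0.0105 -0.6341]
```

Request:
{"op": "carry_out", "data": {"deltas": [[-0.015,0,0.05,0,-0.4],[-0.015,0,0.1,0,-0.4],[-0.015,0,0.13,0,-0.4],[-0.015,0,0.145,0,-0.4],[-0.015,0,0.145,0,-0.4]]}}

```text
clock: 12.28
position: [0.5638, -0.0089, 0.0418]
ee_rot: [-0.097, 0.995, 0.0, 0.0]
ft_force: [-0.5, 0.1, -0.6]
grip_width: 0.569
grasp_force: 42.0
```

```bash
python3 -c "
from look import *
togo(.5625,-.0107,.037,101)"
```

```text
t 12.28 pos [ 0.5638 -0.0089  0.0418] yang 101.2 deltas [ 0.0108 -0.0101  0.0321] spin 0.00591836681445983 R [-0.981  -0.1938 -0.1938  0.981 ] w 0.5686320416216527 gf 41.99308633804321 ft [-0.4845  0.0512 -0.6097]
```

Still in the air; down in small steps.

Request:
{"op": "carry_out", "data": {"deltas": [[0,0,0.01,0,-0.4],[0,0,0.018,0,-0.4],[0,0,0.024,0,-0.4],[0,0,0.024,0,-0.4]]}}

```text
clock: 12.78
position: [0.5639, -0.0089, 0.0388]
ee_rot: [-0.097, 0.995, 0.0, 0.0]
ft_force: [-4.4, 1.0, 7.7]
grip_width: 0.568
grasp_force: 42.8
```

```bash
python3 -c "
from look import *
togo(.5625,-.0107,.037,101)"
```

```text
t 12.78 pos [ 0.5639 -0.0089  0.0388] yang 101.2 deltas [ 0.0114 -0.0101  0.0123] spin 0.005669578852773801 R [-0.9811 -0.1937 -0.1937  0.9811] w 0.5682446069310557 gf 42.821804881095886 ft [-4.4255  0.9533  7.7354]
```

Contact with the mat (7.7 N). Release and rise.

Request:
{"op": "carry_out", "data": {"deltas": [[0,0,-0.003,0,0.2],[0,0,-0.003,0,1],[0,0,-0.003,0,1],[0,0,-0.003,0,1],[0,0,-0.3,0,1],[0,0,-0.7,0,1],[0,0,-1,0,1],[0,0,-1,0,1]]}}

```text
clock: 13.78
position: [0.5657, -0.0091, 0.1917]
ee_rot: [-0.097, 0.995, 0.001, 0.003]
ft_force: [0.7, -0.2, -0.4]
grip_width: 1.001
grasp_force: 0.0
```

```bash
python3 -c "
from look import *
look('wrist',[(.5625,-.01,.04,.038,.052)])
look('scene',[(.5625,-.01,.04,.036,.052)])
c,W=look('top',[(.437,-.277,.045,.112,.13)])
# front cork on stand, by colour
m=np.isfinite(W).all(-1)&(np.hypot(W[...,0]-.5297,W[...,1]+.2565)<.06)&(W[...,2]>.004)&(W[...,2]<.02)
im=c['img']; ys,xs=np.nonzero(m); a,b,e,d=ys.min()-8,ys.max()+25,xs.min()-15,xs.max()+15
cv2.imwrite('pics/cork.png',cv2.resize(im[a:b,e:d,::-1],None,fx=7,fy=7)); print(a,b,e,d)
np.save('topW2.npy',W); np.save('topI2.npy',im)
togo(.437,-.2765,.17,101)"
```

```text
wrist ((0.5625894069671631, -0.00875566340982914), 0.02506132982671261) 2809 0.04400306600443453 0.000869097633445448
scene ((0.5628930926322937, -0.008675496093928814), 0.02592487633228302) 587 0.043792702211129755 0.0021801912129840793
top ((0.4370313584804535, -0.27440905570983887), 0.028147129341959953) 630 0.12026421105486232 0.0019847973314752205
166 246 358 430
t 13.93 pos [ 0.5633 -0.0088  0.1873] yang 101.2 deltas [ 1.172  -1.5876  0.116 ] spin 0.0061496879060636426 R [-0.981 -0.194 -0.194  0.981] w 0.9968990923846174 gf 0.0 ft [-0.2498 -0.1881 -0.1836]
```

View pics/cork.png

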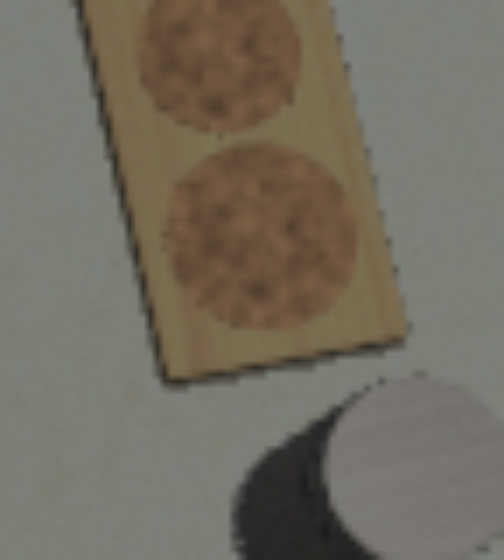

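The tin is within 2 mm of the mat's middle, lid up. The crop shows the front cork centred at (260,236), i.e. full-image pixel (395,199.5), clear of anything.

Request:
{"op": "carry_out", "data": {"deltas": [[0.58,-0.79,0,0,1],[0.58,-0.79,0,0,1],[0.58,-0.79,0,0,1],[0.58,-0.79,0,0,1]]}}

```text
clock: 14.42
position: [0.5005, -0.1431, 0.1874]
ee_rot: [-0.096, 0.995, 0.0, -0.001]
ft_force: [0.7, 0.5, 0.6]
grip_width: 1.0
grasp_force: 0.0
```

Request:
{"op": "carry_out", "data": {"deltas": [[0.58,-0.79,0,0,1],[0.58,-0.79,0,0,1],[0.58,-0.79,0,0,1],[0.58,-0.79,0,0,1],[0.58,-0.79,0,0,1]]}}

```text
clock: 15.05
position: [0.4403, -0.2731, 0.1877]
ee_rot: [-0.099, 0.995, 0.0, -0.0]
ft_force: [-0.2, -0.5, -0.2]
grip_width: 0.997
grasp_force: 0.0
```

```bash
python3 -c "
from look import *
W=np.load('topW2.npy'); print('front', np.nanmedian(W[197:203,392:399].reshape(-1,3),0))
look('wrist',[(.437,-.276,.045,.112,.13)])
togo(.437,-.2757,.094,101)"
```

```text
front [ 0.5292 -0.2564  0.0108]
wrist ((0.4372040629386902, -0.2757592499256134), 0.028266627341508865) 6845 0.12177482348314225 0.0011701359480698532
t 15.1 pos [ 0.4402 -0.2731  0.1877] yang 101.4 deltas [ 0.0243 -0.0128  0.625 ] spin 0.011913668120077148 R [-0.9804 -0.1969 -0.1969  0.9804] w 0.9999040832379512 gf 0.0 ft [ 0.0206  0.0174 -0.6877]
```

Request:
{"op": "carry_out", "data": {"deltas": [[0.015,-0.012,0.2,0,1],[0.015,-0.012,0.45,0,1],[0.015,-0.012,0.61,0,1],[0.015,-0.012,0.61,0,1],[0.015,-0.012,0.61,0,1],[0.015,-0.012,0.61,0,-0.4],[0.015,-0.012,0.61,0,-0.4],[0.015,-0.012,0.61,0,-0.4],[0.015,-0.012,0.61,0,-0.4],[0.015,-0.012,0.61,0,-0.4],[0.015,-0.012,0.61,0,-0.4]], "force": 40}}

```text
clock: 16.48
position: [0.4378, -0.2773, 0.0976]
ee_rot: [-0.097, 0.995, 0.0, 0.001]
ft_force: [-0.9, 2.1, 5.5]
grip_width: 0.647
grasp_force: 41.1
```

```bash
python3 -c "
from look import *
togo(.437,-.2757,.094,101)"
```

```text
t 16.48 pos [ 0.4378 -0.2773  0.0976] yang 101.2 deltas [0.0034 0.0112 0.024 ] spin 0.0062947758732799265 R [-0.981 -0.194 -0.194  0.981] w 0.6471751200477047 gf 41.05378210544586 ft [-0.9229  2.0963  5.4973]
```

Request:
{"op": "carry_out", "data": {"deltas": [[0,0,-0.1,0,-0.4],[0,0,-0.22,0,-0.4],[0,0,-0.22,0,-0.4],[-0.2,0,-0.22,0,-0.4],[-0.45,0,-0.22,0,-0.4],[-0.625,0,-0.22,0,-0.4],[-0.625,0,-0.18,0,-0.4],[-0.625,0,-0.13,0,-0.4],[-0.625,0,-0.1,0,-0.4],[-0.625,0,-0.085,0,-0.4],[-0.625,0,-0.085,0,-0.4]]}}

```text
clock: 17.85
position: [0.529, -0.2594, 0.1097]
ee_rot: [-0.097, 0.995, 0.0, 0.0]
ft_force: [-0.0, 0.8, 1.4]
grip_width: 0.646
grasp_force: 43.1
```

```bash
python3 -c "
from look import *
togo(.5297,-.258,.106,101)"
```

```text
t 17.85 pos [ 0.529  -0.2594  0.1097] yang 101.1 deltas [-0.0066  0.0081  0.0249] spin 0.004899484001893957 R [-0.9811 -0.1933 -0.1933  0.9811] w 0.64596054918339 gf 43.0608469247818 ft [-0.0305  0.8486  1.3989]
```

Touching lightly (from -2.4 N weight to +1.4 N). Settle a hair, release, rise.

Request:
{"op": "carry_out", "data": {"deltas": [[-0.003,0.006,0.003,0,-0.4],[-0.003,0.006,0.003,0,0.2],[-0.003,0.006,0.003,0,1],[-0.003,0.006,0.003,0,1],[-0.003,0.006,0.003,0,1],[-0.003,0.006,-0.3,0,1],[-0.003,0.006,-0.7,0,1],[-0.003,0.006,-1,0,1],[-0.003,0.006,-1,0,1]]}}

```text
clock: 18.98
position: [0.5307, -0.2592, 0.2629]
ee_rot: [-0.097, 0.995, -0.001, 0.003]
ft_force: [-0.2, 0.3, -0.7]
grip_width: 1.0
grasp_force: 0.0
```

```bash
python3 -c "
from look import *
look('wrist',[(.529,-.2564,.045,.125,.143)])
look('scene',[(.529,-.2564,.045,.125,.143),(.5625,-.01,.04,.036,.052)],'end.png')
togo(.529,-.256,.26,101)"
```

```text
wrist ((0.5286649465560913, -0.25802361965179443), 0.02781435288488865) 4022 0.13381994415904336 0.0010025636526919646
scene ((0.5307778120040894, -0.25711363554000854), 0.02938414178788662) 478 0.13230583767616 0.0022828383894627742
scene ((0.5629875063896179, -0.008789335377514362), 0.026331601664423943) 590 0.04375188584105554 0.002170780101749843
t 19.07 pos [ 0.5294 -0.258   0.2592] yang 101.2 deltas [ 0.0003  0.0136 -0.0056] spin 0.006441107320577543 R [-0.981  -0.1941 -0.1941  0.981 ] w 1.0019199620006263 gf 0.0 ft [-0.0899 -0.4592  0.4412]
```

View pics/end.png

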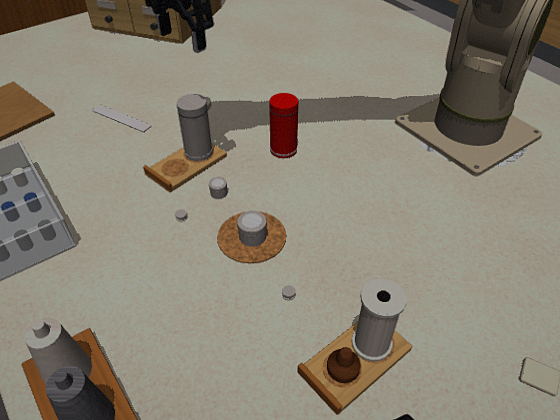

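The canister is upright on the front place at (195,127), about 2 mm off centre. The tin is lid up in the middle of the mat at (251,228), and the gripper is clear.

```bash
python3 -c "
from h import *
print(ticket.hand_in())"
```

```text
the job is handed in; nothing more can be done
None
```

The job is handed in, but the judge returned no verdict: by my last measurements the tin stands lid up about 2 mm from the mat's middle, and the canister is upright about 2 mm from the centre of its front place. The arm is clear of everything, and it took 19 s of the 69 s allowed.

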